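# Draw the bottom tile from the stack to the bench stop

### The arm

A 6-joint arm with a two-finger parallel gripper is mounted at the origin on a cart in front of the work surface, level with it; the furniture and walls round the work are solid. World frame = base frame: x ahead of the robot, y to its left, z up, the work surface at z = 0. Lengths are in mm, angles in rad, forces in N, time in s.
With the tool pointing down it reaches from about 350 to 950 mm from the base axis. Payload 17.4 kg.
Tool frame: the origin (TCP) lies midway between the tips of the shut fingers; the grasp point (between the pads) lies 19 mm behind it (tcp_to_grasp is the distance from the TCP to the grasp point, in mm); z points along the fingers, y is the direction in which the jaws open and shut (so a half turn about z gives the same grasp; the last joint's range is limited). The gripper opens to 93 mm and grips with 3 to 60 N. Pads are 15 mm wide; open, the fingers measure 128 mm over their backs; the gripper's body (75 mm by 188 mm) begins 65 mm behind the grasp point.
Start: joints at [1.202, 0.116, 1.442, -0, 1.584, -0.038], TCP at [219.248, 638.406, 218.646] pointing down, gripper open.
Joint ranges: [-2.83, 2.83], [-0.83, 2.19], [0.07, 2.5], [-1.14, 4.28], [0.01, 3], [-2.97, 2.97]. Speed limits (rad/s): [1.89, 1.89, 2.22, 3.14, 3.14, 3.14].

### API

Orientations are given as a unit quaternion [w, x, y, z].
In Python, from workcell import read_state, get_image, hand_in, tcp_to_grasp gives the robot as it stands.
- The arm moves only by the tool send_rows, never from a script. Its arguments are lists of equal length, an entry for each row: "dr": the turn, a rotation vector about the tool's x, y, z in rad, a list of three; "delta_pos": the shift along the tool's x, y, z in cm, a list of three; "grip": the opening, from -1 (shut) to 1 (fully open). A call has 1 to 20 rows; each row shifts and turns the commanded pose from where the row before left it, along the tool's axes as they then stand; what a row does not reach is not made up. A row lasts 1/10 s, in which the tool goes at most 50 mm and 8.59 degrees, less where a joint would pass 70% of its speed; a pose out of reach is approached as far as the arm can. A call with a gripper value outside its range is refused whole. The fingers move at their own pace and stop on an object; "squeeze" is the grip in N (left out, the last holds). Time passes only in rows, so rows that do not move let the fingers close. It gives the time, the measured TCP pose, the force and the opening at its end, in the units of the state.
- read_state(): the state, without advancing time (a new reading comes with each control period).
- get_image(name): name is "scene" or "top" or "wrist"; returns a dict with "color" (400x640x3 uint8, blue, green, red), "fx", "fy", "cx", "cy" (pixels), "dist_coeffs" ([k1, k2, p1, p2, k3] as OpenCV has them; the pictures are not rectified), "origin" and "rotation" of the camera in the world. Camera axes: x right, y up, looking along -z (the intrinsics and any distortion apply to the point x, -y, -z); pixel columns grow to the right and rows downward; lengths in mm; the calibration is good to about 2 mm. A picture is of the moment at which its call begins. There is no depth.
- hand_in(): hands the job in, once; it reports no verdict.
The state is a dict: "clock": time; "q": joint angles; "qvel": joint speeds; "effort": joint torques, N m; "tcp_pos": TCP position; "eef_rot": TCP orientation; "force": force on the tool from outside, world axes, zero at the start; "wrist_torque": the same for the moment, N m; "width": finger opening in mm.
Only numpy, scipy, OpenCV 4.12 (cv2) and the standard library are available. Lean on these libraries where they do the work, as an engineer would, in place of code of your own. Each camera call takes 0.05 s, during which the arm holds its last target. There are 200 camera calls.

### The job

Draw the bottom tile out from under the stack by its projecting end, leaving the two tiles and the test cube above it standing in the rack, untouched by you, to settle down onto the worktop. Then set the tile flat on the worktop with its leading end square and central against the adjustable bench stop, press it home gently but firmly, and let go of it there. Ease it through the guides without forcing or jamming it, and leave everything else on the bench where it is.

Things in the scene. Friction and masses are not known exactly. Their poses are not given: they have to be found in the camera images.
- tile_rack: Wooden tile rack fixed to the worktop, no floor; origin on the worktop midway between its guides. Two guide boards along y (-135 to +135 mm), 14 thick, 22 high (46 at y -135 to -99), inner faces at x -34.8 and +34.8; foot strips to x +-65, 10 high. They leave the tile 0.8 mm play each side, less than the readings tell: feel for side force and yield. The tile must not bear on the rack with over 15 N.
- lip (a point): Middle of the lower edge of the rack's lip, a 12 mm thick bar joining the guides at the front (rack y -135 to -123 mm, z 17 to 46). Only the bottom tile passes under it, towards rack -y; it holds back the tiles above.
- bottom_tile: Bottom tile: white slab, 68 mm wide (x), 240 long (y), 12 thick, 0.28 kg; origin at the centre of its underside. It lies on the worktop in the rack and projects 45 to 65 mm beyond the lip (its own -y end), long edges free there for fingers. Drawing it takes about 4 to 18 N; it is clear of rack and stack once its origin is beyond rack y -255 mm.
- tile_end (a point): Middle of the foot of the bottom tile's leading end (its own x 0, y -120 mm, z 0): the end to be set against the stop.
- middle_tile: Middle tile, a cream unglazed slab of the same size (68 x 240 x 12 mm), directly on the bottom tile, wholly inside the rack. Origin: centre of its underside. It drops 12 mm to the worktop when the bottom tile is out.
- top_tile: Top tile, white, same size, on the middle tile. Origin: centre of its underside.
- test_cube: Cream slab-built open test cube, 68 x 70 x 68 mm, standing on the top tile. Origin: centre of its underside. It must not topple.
- bench_stop: Adjustable bench stop, fixed: wooden block (y -85 to -45 mm, 110 wide, 24 high) with a dark steel face bar on two rods. The bar's flat face looks along +y and is clamped somewhere between y 0 and +20; no reading tells where, so feel for it. Origin: on the worktop, where the face's foot is at the lowest setting. Press the tile on it with over 3 N for a third of a second, never over 20 N.
- green_bottle_a: Bystander: pale green square bottle, 63 x 63 x 176 mm, upright, at the back. Origin at its foot. Leave it where it is (within 15 mm).
- green_bottle_b: Bystander: pale green square bottle, 63 x 63 x 183 mm, upright, at the back. Origin at its foot. Leave it where it is (within 15 mm).
- glaze_jar: Bystander: lidded glaze jar, 56 mm across, 68 mm high. Origin at its foot. Leave it where it is (within 15 mm).
- dark_bowl: Bystander: small black bowl, 69 mm across, 38 mm high. Origin at its foot. Leave it where it is (within 15 mm).
- wood_rib: Bystander: flat wooden throwing rib, 54 x 109 x 9 mm, lying. Origin at the centre of its underside. Leave it where it is (within 15 mm).
- loop_tool: Bystander: wooden-handled loop tool, 26 x 171 x 14 mm, lying. Origin at the centre of its underside. Leave it where it is (within 15 mm).
- callipers: Bystander: bow callipers, 80 x 151 x 6 mm, lying. Origin at the centre of its underside. Leave it where it is (within 15 mm).
There are look-alikes about, which are no part of the job. Leave any purple look-alike of the test_cube alone.

How it is judged:
By the outcome, as a careful person would: the job done as asked, in the order asked, and still so for the second after the job is handed in, with the robot touching nothing.
It also fails if it takes over 67 s, if anything falls off the work surface, if the arm or the gripper's body presses on something with over 40 N, if the wrist force passes 120 N, or if a joint passes its speed limit or range.

## Working session

There is one attempt and no reset: what is moved stays moved. The work goes in short steps, Python scripts to look and compute and a tool call to move; the robot and the scene stay as the last step left them, time stands still between calls to the robot, and variables do not carry over. Pictures are saved under pics/ and viewed, about 8 in all and at most 12, crops included, and the job is handed in when it is done.

Besides the shell and the picture viewer there is one more tool, called by a JSON object that holds its "op" and its "data". send_rows: Moves the arm, as the interface text tells. Its arguments: {"type":"object","properties":{"dr":{"type":"array"},"delta_pos":{"type":"array"},"grip":{"type":"array"},"squeeze":{"type":"number"}},"required":["dr","delta_pos","grip"]}

```bash
mkdir -p pics; ls
python3 - <<'E'
from workcell import *
import cv2
print(read_state(), tcp_to_grasp)
for n in ("scene","top"):
    im=get_image(n); cv2.imwrite(f"pics/{n}0.png",im["color"]); print(n,{k:v for k,v in im.items() if k!="color"})
E
```

```text
pics
{'clock': 0.0, 'q': array([ 1.20219100e+00,  1.16512549e-01,  1.44229396e+00, -9.63663790e-06,
        1.58398232e+00, -3.77756111e-02]), 'qvel': array([-0.00032302,  0.00136789,  0.00053353,  0.00065851, -0.00079334,
       -0.00129398]), 'effort': array([-1.65318994e-03, -7.21233273e+01, -6.22627258e+01,  7.77453929e-02,
        2.35150277e-02, -9.90870217e-05]), 'tcp_pos': array([219.17918213, 638.20354515, 217.869447  ]), 'eef_rot': array([-1.15972595e-04,  1.64661568e-01,  9.86349943e-01, -5.86756889e-04]), 'force': array([ 0.82379132,  0.24622045, -0.32046992]), 'wrist_torque': array([-0.01179283, -0.03605708, -0.00408745]), 'width': 93.00885098520482} 18.8
scene {'fx': 475.366121766538, 'fy': 475.366121766538, 'cx': 313.9290385178087, 'cy': 198.16051592999662, 'dist_coeffs': array([-0.06696513,  0.        ,  0.        ,  0.        ,  0.        ]), 'origin': array([-338.13179885, -592.91586684, 1095.91766585]), 'rotation': array([ 0.81946328,  0.35047142, -0.18225716, -0.41524937])}
top {'fx': 460.1396601643939, 'fy': 460.1396601643939, 'cx': 324.4722801496241, 'cy': 201.58777780929074, 'dist_coeffs': array([-0.06776348,  0.        ,  0.        ,  0.        ,  0.        ]), 'origin': array([ 351.29000014,   40.50150612, 1579.32328387]), 'rotation': array([-0.70096165, -0.05824821,  0.05695708,  0.70853073])}
```

View pics/scene0.png

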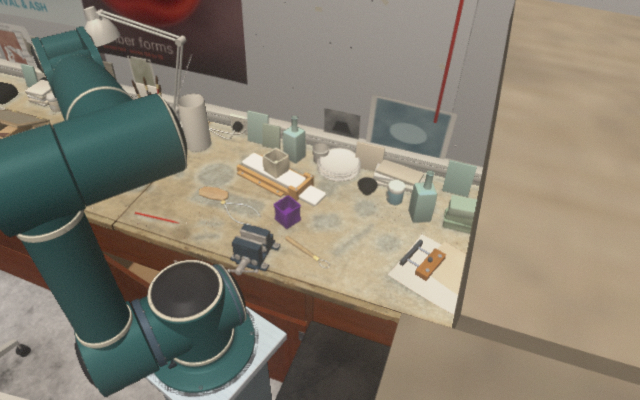

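View pics/top0.png

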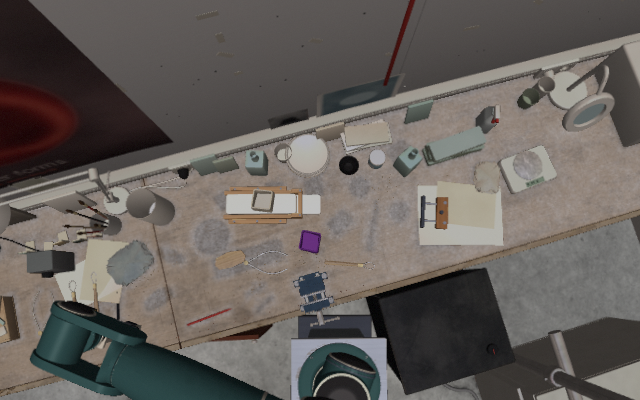

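The rack with the projecting tile is at top px (265,204), and its free end is at (320,204). The bench stop is at (434,212), with its dark bar facing left towards the rack. The purple cube at (310,241) is the look-alike. Next I'll take one enlarged crop of each to measure from.

```bash
cat > h.py <<'E'
import numpy as np, cv2
from workcell import *
from scipy.spatial.transform import Rotation as R
def rot(im): 
    w,x,y,z=im["rotation"]; return R.from_quat([x,y,z,w])
def K(im): return np.array([[im["fx"],0,im["cx"]],[0,im["fy"],im["cy"]],[0,0,1]])
def cast(im,px,z):
    u=cv2.undistortPoints(np.float64(px).reshape(-1,1,2),K(im),im["dist_coeffs"]).reshape(-1,2)
    d=rot(im).apply(np.c_[u[:,0],-u[:,1],-np.ones(len(u))]); o=im["origin"]
    return o+d*((z-o[2])/d[:,2])[:,None]
def proj(im,P):
    p=rot(im).inv().apply(np.atleast_2d(P)-im["origin"])*[1,-1,-1]
    return cv2.projectPoints(p,np.zeros(3),np.zeros(3),K(im),im["dist_coeffs"])[0].reshape(-1,2)
def tool():
    s=read_state(); w,x,y,z=s["eef_rot"]; return s,R.from_quat([x,y,z,w])
E
python3 - <<'E'
from h import *
im=get_image("top"); c=im["color"]; np.save("top.npy",c)
a=cv2.resize(c[180:230,215:330],None,fx=6.5,fy=6.5,interpolation=cv2.INTER_CUBIC)
b=cv2.resize(c[185:250,400:515],None,fx=4,fy=4,interpolation=cv2.INTER_CUBIC)
b=np.pad(b,((0,0),(0,a.shape[1]-b.shape[1]),(0,0)))
cv2.imwrite("pics/crop1.png",np.vstack([a,b])); print(a.shape,b.shape)
print(cast(im,[(263,204),(320,204),(422,212),(337,380)],0))
E
```

```text
(325, 748, 3) (260, 748, 3)
[[ 605.04420142  256.0770306     0.        ]
 [ 602.88189486   57.65080295    0.        ]
 [ 570.83375854 -296.41326021    0.        ]
 [  13.74033868    6.93477728    0.        ]]
```

View pics/crop1.png

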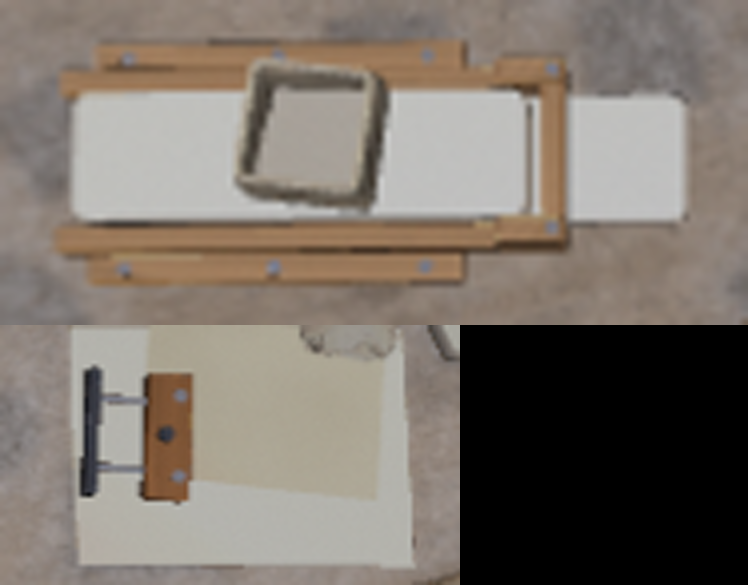

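The top crop shows the rack lying nearly along world y. The lip is at crop x≈555, the bottom tile's white end is right of it (crop 570–685), and the cube stands mid-rack. The stop's dark bar is at crop x≈90, lower panel, facing left with a slight tilt. Now I'll measure with masks.

```bash
cat > m0.py <<'E'
from h import *
im=get_image("top"); c=im["color"]; hsv=cv2.cvtColor(c,cv2.COLOR_BGR2HSV)
def rects(mask,box,z,name,mn=20):
    m=np.zeros_like(mask); y0,y1,x0,x1=box; m[y0:y1,x0:x1]=mask[y0:y1,x0:x1]
    for k in cv2.findContours(m,cv2.RETR_EXTERNAL,cv2.CHAIN_APPROX_NONE)[0]:
        if cv2.contourArea(k)<mn: continue
        (u,v),wh,a=cv2.minAreaRect(k); w=cast(im,k.reshape(-1,2),z)[:,:2]
        r=cv2.minAreaRect(np.float32(w)); print(name,(round(u,1),round(v,1)),[np.round(t,2) for t in r], w.min(0).round(1),w.max(0).round(1))
white=cv2.inRange(hsv,(0,0,140),(180,40,255)); wood=cv2.inRange(hsv,(3,90,60),(22,255,255)); dark=cv2.inRange(hsv,(0,0,0),(180,255,75))
rects(white,(180,230,303,330),12,"tileend"); rects(wood,(180,230,215,330),22,"rack")
rects(wood,(185,250,405,460),24,"block"); rects(dark,(190,235,415,430),24,"bar")
rects(white,(180,230,215,300),36,"toptile")
E
python3 m0.py
```

```text
tileend (316.0, 210.5) [array([578.91,  71.57]), array([ 89.35, 122.31]), np.float64(89.83)] [517.7  26.9] [640.2 116.3]
rack (240.5, 190.0) [array([651.28, 331.61]), array([ 24.09, 107.72]), np.float64(1.57)] [637.9 278. ] [662.3 385.4]
rack (262.5, 204.5) [array([599.76, 254.62]), array([264.15, 128.45]), np.float64(89.86)] [535.4 122.4] [663.8 386.8]
block (441.5, 212.5) [array([ 565.32, -358.33]), array([ 40.63, 110.09]), np.float64(85.0)] [ 511.5 -380.3] [ 619.  -333.6]
bar (422.0, 211.5) [array([ 569.46, -291.41]), array([ 13.73, 107.55]), np.float64(87.4)] [ 516.  -300.5] [ 623.1 -282.2]
toptile (256.0, 211.5) [array([574.23, 275.52]), array([280.24, 120.17]), np.float64(89.48)] [514.8 135.4] [635.2 415.4]
```

{"op": "send_rows", "data": {"dr": [[0,0,0.1377],[0,0,0.1377],[0,0,0.1377],[0,0,0.1377],[0,0,0.1377],[0,0,0.1377],[0,0,0.1377],[0,0,0.1377],[0,0,0.1377]], "delta_pos": [[0,0,0],[0,0,0],[0,0,0],[0,0,0],[0,0,0],[0,0,0],[0,0,0],[0,0,0],[0,0,0]], "grip": [1,1,1,1,1,1,1,1,1], "squeeze": 25}}

```text
clock: 1.1
tcp_pos: [219.2, 638.3, 218.4]
eef_rot: [0.0, 0.709, 0.705, -0.0]
force: [-0.0, 0.1, -0.2]
width: 93.1
```

{"op": "send_rows", "data": {"dr": [[0,0,0],[0,0,0],[0,0,0],[0,0,0],[0,0,0],[0,0,0],[0,0,0],[0,0,0],[0,0,0],[0,0,0],[0,0,0],[0,0,0],[0,0,0],[0,0,0],[0,0,0],[0,0,0],[0,0,0],[0,0,0],[0,0,0],[0,0,0]], "delta_pos": [[-3.1,2.1,0],[-3.1,2.1,0],[-3.1,2.1,0],[-3.1,2.1,0],[-3.1,2.1,0],[-3.1,2.1,0],[-3.1,2.1,0],[-3.1,2.1,0],[-3.1,2.1,0],[-3.1,2.1,0],[-3.1,2.1,0],[-3.1,2.1,0],[-3.1,2.1,0],[-3.1,2.1,0],[-3.1,2.1,0],[-3.1,2.1,0],[-3.1,2.1,0],[-2.5,2.0,0],[0,0,0],[0,0,0]], "grip": [1,1,1,1,1,1,1,1,1,1,1,1,1,1,1,1,1,1,1,1]}}

```text
clock: 3.1
tcp_pos: [596.7, 86.3, 218.3]
eef_rot: [-0.0, 0.707, 0.707, -0.0]
force: [0.1, -0.3, 0.9]
width: 93.0
```

Run:
```python
from h import *
s,t=tool(); print(s["clock"],s["tcp_pos"],s["q"],t.as_matrix().round(4),s["force"])
im=get_image("wrist"); c=im["color"]; cv2.imwrite("pics/w1.png",c); print({k:v for k,v in im.items() if k!="color"})
```

```text
3.1 [596.66696522  86.27081179 218.25575834] [ 1.01198153e-01 -3.99918788e-02  1.60260256e+00  1.68187398e-04
  1.57976344e+00  1.01705687e-01] [[ 5.e-04  1.e+00 -8.e-04]
 [ 1.e+00 -5.e-04  1.e-04]
 [ 1.e-04 -8.e-04 -1.e+00]] [ 0.1289105  -0.33171862  0.90760248]
{'fx': 350.08667064790274, 'fy': 350.08667064790274, 'cx': 315.7739251247576, 'cy': 195.57638669871824, 'dist_coeffs': array([-0.01112644,  0.        ,  0.        ,  0.        ,  0.        ]), 'origin': array([597.28132489, 166.11704601, 383.70160611]), 'rotation': array([ 9.89517209e-01, -1.44409408e-01,  9.32155979e-04, -8.64010949e-04])}
```

View pics/w1.png

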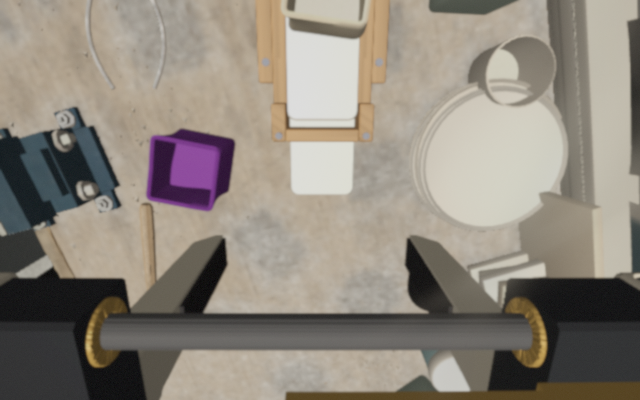

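The wrist view shows the tile end at px (322,167), edges at u≈291 and 354, the end at v≈194, and the lip's front edge at v≈141. Next I'll measure the edges to sub-pixel accuracy.

```bash
cat > edges.py <<'E'
from h import *
def edge(g,fixed,lo,hi,axis,sign):
    """sub-pixel strongest gradient of given sign along a row (axis=1) or column (axis=0)"""
    out=[]
    for f in fixed:
        l=(g[f,lo:hi] if axis else g[lo:hi,f]).astype(float); d=np.gradient(cv2.GaussianBlur(l.reshape(1,-1),(5,1),0)[0])*sign
        i=int(np.clip(d.argmax(),1,len(d)-2)); a,b,c=d[i-1:i+2]; p=lo+i+0.5*(a-c)/(a-2*b+c+1e-9)
        out.append((p,f) if axis else (f,p))
    return np.array(out)
def line(im,pts,z,along):
    w=cast(im,pts,z)[:,:2]; x,y=w[:,along],w[:,1-along]
    for _ in range(3):
        p=np.polyfit(x,y,1); r=abs(y-np.polyval(p,x)); k=r<=max(2*np.median(r),.3); x,y=x[k],y[k]
    return p,x.mean(),np.polyval(p,x.mean()),np.median(r)
E
python3 - <<'E'
from edges import *
im=get_image("wrist"); g=cv2.cvtColor(im["color"],cv2.COLOR_BGR2GRAY)
hsv=cv2.cvtColor(im["color"],cv2.COLOR_BGR2HSV); sat=hsv[...,1]
L=line(im,edge(g,range(148,184),280,305,1,1),12,1); Rr=line(im,edge(g,range(148,184),340,368,1,-1),12,1)
E=line(im,edge(g,range(298,348),180,205,0,-1),12,0)
print("tile left x",L,"right",Rr,"end y",E)
F=line(im,edge(sat,range(298,348),132,150,0,-1),46,0); print("lip front at z46",F, "at z17", line(im,edge(sat,range(298,348),132,150,0,-1),17,0))
# rack outer sides of tall guide part (rack y -135..-99, z46, x+-48.8)
a=line(im,edge(sat,range(108,136),262,282,1,1),46,1); b=line(im,edge(sat,range(108,136),365,385,1,-1),46,1); print("posts",a,b)
# foot strips outer edges z=10
a=line(im,edge(sat,range(10,75),250,266,1,1),10,1); b=line(im,edge(sat,range(10,75),380,398,1,-1),10,1); print("feet",a,b)
E
```

```text
tile left x (array([3.87472861e-03, 5.68822861e+02]), np.float64(89.68404980286195), np.float64(569.1703625504609), np.float64(0.08340724125417864)) right (array([1.15889339e-03, 6.36288486e+02]), np.float64(89.6354225803894), np.float64(636.392364226269), np.float64(0.06002165299213402)) end y (array([1.07652813e-03, 5.63911847e+01]), np.float64(602.6244346415994), np.float64(57.039926861583545), np.float64(0.05826024387410911))
lip front at z46 (array([-4.45424718e-03,  1.22880456e+02]), np.float64(602.8702228392184), np.float64(120.19512264548682), np.float64(0.019130236177353765)) at z17 (array([-4.45424718e-03,  1.18889819e+02]), np.float64(603.3849194416298), np.float64(116.20219378338909), np.float64(0.02077204339010308))
posts (array([1.25489313e-02, 5.52400543e+02]), np.float64(139.24451999072167), np.float64(554.1479129899632), np.float64(0.056227984485872184)) (array([-2.5927664e-03,  6.5156609e+02]), np.float64(139.1639196068547), np.float64(651.205270302123), np.float64(0.06210529190155967))
feet (array([7.04378482e-04, 5.38016425e+02]), np.float64(213.37008072087417), np.float64(538.1667183619102), np.float64(0.0755082825928639)) (array([4.14602106e-03, 6.66563784e+02]), np.float64(213.2389462560991), np.float64(667.4478775191959), np.float64(0.0488400837308518))
```

The tile axis is at x≈602.8 (width measured 67.2, against 68 given) and its end is at y≈57. The lip front is at y≈120, so 63 mm projects. The rack yaw is ≈0.1°. I'll grasp at y≈89.

{"op": "send_rows", "data": {"dr": [[0,0,0],[0,0,0],[0,0,0],[0,0,0],[0,0,0],[0,0,0],[0,0,0],[0,0,0],[0,0,0],[0,0,0]], "delta_pos": [[0.27,0.61,2],[0,0,3],[0,0,3],[0,0,3],[0,0,3],[0,0,2],[0,0,2],[0,0,1],[0,0,0],[0,0,0]], "grip": [1,1,1,1,1,1,1,1,1,1]}}

```text
clock: 4.2
tcp_pos: [603.0, 89.8, 29.6]
eef_rot: [0.0, 0.707, 0.708, 0.0]
force: [0.2, -0.1, 1.1]
width: 92.9
```

{"op": "send_rows", "data": {"dr": [[0,0,0],[0,0,0],[0,0,0],[0,0,0],[0,0,0]], "delta_pos": [[0,0,1],[0,0,0.8],[0,0,0.4],[0,0,0],[0,0,0]], "grip": [1,1,1,1,1]}}

```text
clock: 4.7
tcp_pos: [602.8, 89.3, 6.7]
eef_rot: [-0.0, 0.707, 0.707, -0.0]
force: [-0.1, -0.5, 0.1]
width: 93.1
```

Run:
```python
from edges import *
s,t=tool(); print(s["clock"],s["tcp_pos"],s["force"])
im=get_image("wrist"); cv2.imwrite("pics/w2.png",im["color"])
```

```text
4.7 [602.77162167  89.33616134   6.66216101] [-0.0803726  -0.45884189  0.07199847]
```

View pics/w2.png

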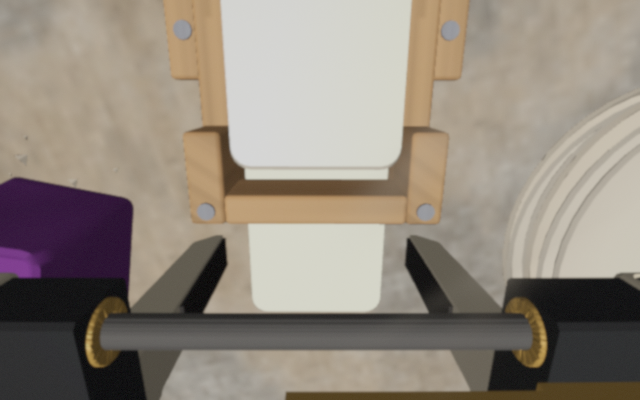

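The fingers straddle the tile end symmetrically (finger inner tips at u≈227 and 407, tile at 250–384). I'll lower 3 mm and close.

{"op": "send_rows", "data": {"dr": [[0,0,0],[0,0,0],[0,0,0],[0,0,0],[0,0,0],[0,0,0],[0,0,0],[0,0,0],[0,0,0]], "delta_pos": [[0,0,0.3],[0,0,0],[0,0,0],[0,0,0],[0,0,0],[0,0,0],[0,0,0],[0,0,0],[0,0,0]], "grip": [1,-1,-1,-1,-1,-1,-1,-1,-1], "squeeze": 30}}

```text
clock: 5.65
tcp_pos: [602.8, 89.4, 3.7]
eef_rot: [0.0, 0.707, 0.707, 0.0]
force: [-0.3, -0.2, 1.4]
width: 67.3
```

Run:
```python
from h import *
s,t=tool(); print(s["clock"],s["tcp_pos"],s["force"],s["wrist_torque"],s["width"])
```

```text
5.65 [602.78254157  89.40624876   3.74306479] [-0.26060043 -0.22115343  1.39385187] [-0.13716231  0.05064231 -0.07224381] 67.3132162934583
```

{"op": "send_rows", "data": {"dr": [[0,0,0],[0,0,0],[0,0,0],[0,0,0],[0,0,0]], "delta_pos": [[-0.1,0,0],[-0.2,0,0],[-0.3,0,0],[-0.3,0,0],[-0.3,0,0]], "grip": [-1,-1,-1,-1,-1]}}

```text
clock: 6.15
tcp_pos: [602.7, 78.4, 3.7]
eef_rot: [-0.001, 0.707, 0.707, 0.001]
force: [-0.5, 9.9, 0.7]
width: 67.4
```

```bash
cat > st.py <<'E'
from h import *
s,t=tool(); print(s["clock"],s["tcp_pos"].round(2),"F",s["force"].round(2),"M",s["wrist_torque"].round(3),s["width"].round(2),t.as_matrix()[:2,:2].round(4).tolist())
E
python3 st.py
```

```text
Traceback (most recent call last):
  File "st.py", line 2, in <module>
    s,t=tool(); print(s["clock"],s["tcp_pos"].round(2),"F",s["force"].round(2),"M",s["wrist_torque"].round(3),s["width"].round(2),t.as_matrix()[:2,:2].round(4).tolist())
                                                                                                              ^^^^^^^^^^^^^^^^
AttributeError: 'float' object has no attribute 'round'
```

The draw force is about 10 N with little side force, so I'll carry on.

{"op": "send_rows", "data": {"dr": [[0,0,0],[0,0,0],[0,0,0],[0,0,0],[0,0,0],[0,0,0],[0,0,0],[0,0,0]], "delta_pos": [[-0.4,0,0],[-0.4,0,0],[-0.4,0,0],[-0.4,0,0],[-0.4,0,0],[-0.4,0,0],[-0.4,0,0],[-0.4,0,0]], "grip": [-1,-1,-1,-1,-1,-1,-1,-1]}}

```text
clock: 6.95
tcp_pos: [602.8, 46.6, 3.7]
eef_rot: [-0.001, 0.707, 0.707, 0.001]
force: [-0.1, 12.1, 0.6]
width: 67.8
```

```bash
sed -i 's/s\["width"\].round(2)/round(s["width"],2)/' st.py; python3 st.py
```

```text
6.95 [602.78  46.57   3.74] F [-0.13 12.15  0.58] M [2.14  0.053 0.03 ] 67.85 [[-0.001, 1.0], [1.0, 0.001]]
```

{"op": "send_rows", "data": {"dr": [[0,0,0],[0,0,0],[0,0,0],[0,0,0],[0,0,0],[0,0,0],[0,0,0],[0,0,0],[0,0,0],[0,0,0]], "delta_pos": [[-0.4,0,0],[-0.4,0,0],[-0.4,0,0],[-0.4,0,0],[-0.4,0,0],[-0.4,0,0],[-0.4,0,0],[-0.4,0,0],[-0.4,0,0],[-0.4,0,0]], "grip": [-1,-1,-1,-1,-1,-1,-1,-1,-1,-1]}}

```text
clock: 7.95
tcp_pos: [602.8, 6.9, 3.7]
eef_rot: [-0.001, 0.707, 0.707, 0.001]
force: [-0.4, 13.9, 1.2]
width: 67.6
```

```bash
python3 st.py
```

```text
7.95 [602.79   6.86   3.7 ] F [-0.43 13.88  1.17] M [ 2.412  0.005 -0.014] 67.63 [[-0.0011, 1.0], [1.0, 0.0011]]
```

{"op": "send_rows", "data": {"dr": [[0,0,0],[0,0,0],[0,0,0],[0,0,0],[0,0,0],[0,0,0],[0,0,0],[0,0,0],[0,0,0],[0,0,0]], "delta_pos": [[-0.4,0,0],[-0.4,0,0],[-0.4,0,0],[-0.4,0,0],[-0.4,0,0],[-0.4,0,0],[-0.4,0,0],[-0.4,0,0],[-0.4,0,0],[-0.4,0,0]], "grip": [-1,-1,-1,-1,-1,-1,-1,-1,-1,-1]}}

```text
clock: 8.95
tcp_pos: [602.8, -34.4, 3.7]
eef_rot: [-0.0, 0.707, 0.707, 0.0]
force: [0.0, 4.9, 0.9]
width: 67.6
```

```bash
python3 st.py
```

```text
8.95 [602.85 -34.38   3.71] F [0.05 4.85 0.89] M [ 0.827  0.011 -0.028] 67.61 [[-0.0009, 1.0], [1.0, 0.0009]]
```

The force dropped as the stack's rear settled, which is expected once the tile's tail passes under its centre of mass. I'll continue until it is clear.

{"op": "send_rows", "data": {"dr": [[0,0,0],[0,0,0],[0,0,0],[0,0,0],[0,0,0],[0,0,0],[0,0,0],[0,0,0]], "delta_pos": [[-0.4,0,0],[-0.4,0,0],[-0.4,0,0],[-0.3,0,0],[-0.3,0,0],[-0.3,0,0],[-0.3,0,0],[-0.3,0,0]], "grip": [-1,-1,-1,-1,-1,-1,-1,-1]}}

```text
clock: 9.75
tcp_pos: [602.9, -61.7, 3.8]
eef_rot: [-0.0, 0.707, 0.707, 0.0]
force: [0.2, 5.1, 2.3]
width: 67.5
```

```bash
python3 st.py
```

```text
9.75 [602.89 -61.66   3.76] F [0.23 5.1  2.27] M [0.81  0.041 0.055] 67.49 [[-0.0007, 1.0], [1.0, 0.0007]]
```

{"op": "send_rows", "data": {"dr": [[0,0,0],[0,0,0],[0,0,0],[0,0,0],[0,0,0],[0,0,0],[0,0,0],[0,0,0],[0,0,0],[0,0,0],[0,0,0],[0,0,0]], "delta_pos": [[-0.4,0,0],[-0.4,0,0],[-0.4,0,0],[-0.4,0,0],[-0.4,0,0],[-0.4,0,0],[-0.4,0,0],[-0.4,0,0],[-0.4,0,0],[-0.4,0,0],[-0.4,0,0],[0,0,0]], "grip": [-1,-1,-1,-1,-1,-1,-1,-1,-1,-1,-1,-1]}}

```text
clock: 10.95
tcp_pos: [602.9, -106.4, 3.7]
eef_rot: [0.0, 0.707, 0.707, -0.0]
force: [0.2, -1.4, 4.6]
width: 67.4
```

```bash
python3 st.py
python3 - <<'E'
from edges import *
a=get_image("top"); c=a["color"]; b=get_image("wrist")["color"]
p=cv2.resize(c[150:250,215:475],None,fx=2.46,fy=2.46,interpolation=cv2.INTER_CUBIC)[:,:640]
cv2.imwrite("pics/c3.png",np.vstack([p,cv2.resize(b,(560,350)) if 0 else np.pad(cv2.resize(b,(560,350)),((0,0),(0,80),(0,0)))]))
E
```

```text
10.95 [ 602.9  -106.38    3.71] F [ 0.23 -1.37  4.62] M [-0.397  0.028 -0.013] 67.44 [[-0.0004, 1.0], [1.0, 0.0004]]
```

View pics/c3.png

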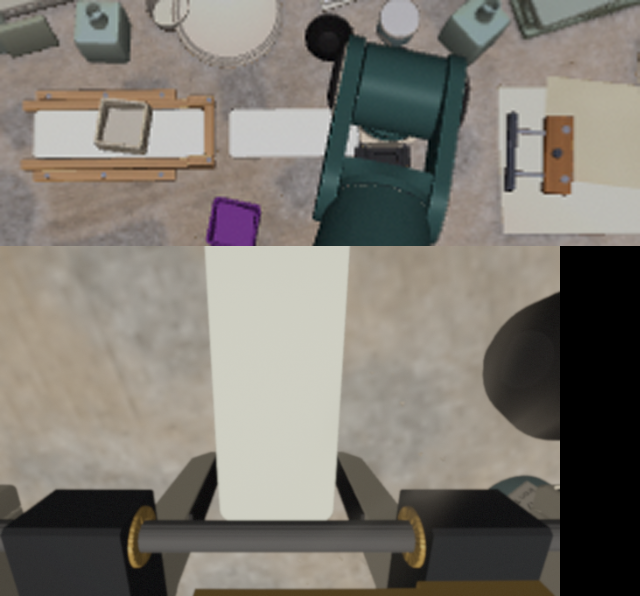

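The tile is out. The stack and cube stand in the rack with nothing else disturbed (rack at crop (120,133), tile tail at crop x≈229, stop bar at (511,152)). Next I'll measure the stop's pose closely, plus any tile slip.

Run:
```python
from edges import *
im=get_image("top"); c=im["color"]; hsv=cv2.cvtColor(c,cv2.COLOR_BGR2HSV); g=cv2.cvtColor(c,cv2.COLOR_BGR2GRAY); sat=hsv[...,1]
print("tail y",line(im,edge(g,range(198,211),300,314,0+1,1) if 0 else edge(g,range(199,210),302,314,1,1),12,1 if 0 else 0))
for nm,rng,lo,hi,ch,sg,z in [("bar face z24",range(199,226),415,425,g,-1,24),("bar face z0",range(199,226),415,425,g,-1,0),("bar back",range(199,226),419,428,g,1,24),("block front",range(200,226),430,440,sat,1,24),("block back",range(200,226),443,454,sat,-1,24)]:
    p,mx,my,r=line(im,edge(ch,rng,lo,hi,1,sg),z,0); print(nm,"slope dy/dx",p[0].round(4),"at x",mx.round(1),"y",my.round(1),r.round(2))
for nm,rng,lo,hi,ch,sg,z in [("block top",range(438,447),192,202,sat,1,24),("block bottom",range(438,446),222,234,sat,-1,24),("bar top",range(421,425),190,202,g,-1,24),("bar bot",range(420,424),222,234,g,1,24)]:
    p,my,mx,r=line(im,edge(ch,rng,lo,hi,0,sg),z,1); print(nm,"slope dx/dy",p[0].round(4),"at y",my.round(1),"x",mx.round(1),r.round(2))
s=get_image("scene"); cv2.imwrite("pics/s4.png",cv2.resize(s["color"][225:300,385:465],None,fx=8,fy=8,interpolation=cv2.INTER_CUBIC))
```

```text
tail y (array([1.90741973e-03, 9.83401057e+01]), np.float64(601.4414591814603), np.float64(99.48730699082103), np.float64(0.09555406258434118))
bar face z24 slope dy/dx -0.0785 at x 568.8 y -284.5 0.21
bar face z0 slope dy/dx -0.0785 at x 572.1 y -289.5 0.22
bar back slope dy/dx -0.0884 at x 564.6 y -299.0 0.34
block front slope dy/dx -0.0654 at x 569.5 y -337.6 0.29
block back slope dy/dx -0.0768 at x 571.2 y -379.7 0.14
block top slope dx/dy 0.0033 at y -360.0 x 619.6 0.05
block bottom slope dx/dy 0.0646 at y -351.2 x 510.3 0.13
bar top slope dx/dy -0.1933 at y -295.0 x 624.8 0.15
bar bot slope dx/dy -0.0598 at y -287.3 x 514.6 0.77
```

View pics/s4.png

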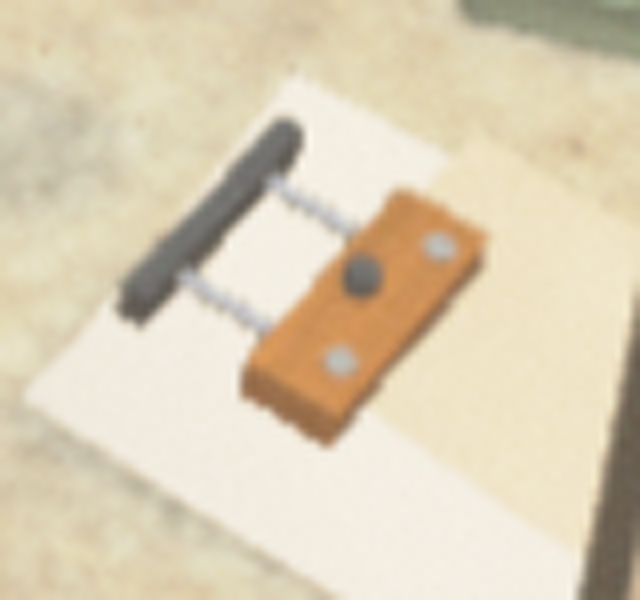

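Stop yaw is ≈ -0.077 rad, and its block and bar edges agree. The centre line passes through (570.6, -284.6), with the face at stop y ≈ +9, inside the 0–20 range. The tile hasn't slipped: tail y is 99.5 against 101 expected. I'll slide it on, turn it, and approach to about 15 mm short.

{"op": "send_rows", "data": {"dr": [[0,0,0],[0,0,0],[0,0,0],[0,0,0],[0,0,0.0128],[0,0,0.0128],[0,0,0.0128],[0,0,0.0128],[0,0,0.0128],[0,0,0.0128],[0,0,0]], "delta_pos": [[-1,0,0],[-1,0,0],[-1,0,0],[-1,0,0],[0,0,0],[0,0,0],[0,0,0],[0,0,0],[0,0,0],[0,0,0],[0,0,0]], "grip": [-1,-1,-1,-1,-1,-1,-1,-1,-1,-1,-1]}}

```text
clock: 12.25
tcp_pos: [602.8, -146.4, 3.7]
eef_rot: [0.0, 0.734, 0.679, -0.0]
force: [-1.7, 0.7, 7.1]
width: 67.6
```

```bash
python3 st.py
```

```text
12.25 [ 602.75 -146.39    3.71] F [-1.71  0.72  7.1 ] M [-0.061  0.249  0.078] 67.64 [[0.0768, 0.997], [0.997, -0.0768]]
```

{"op": "send_rows", "data": {"dr": [[0,0,0],[0,0,0],[0,0,0],[0,0,0],[0,0,0],[0,0,0],[0,0,0],[0,0,0],[0,0,0],[0,0,0],[0,0,0]], "delta_pos": [[-0.93,-0.216,0],[-0.93,-0.216,0],[-0.93,-0.216,0],[-0.93,-0.216,0],[-0.93,-0.216,0],[-0.93,-0.216,0],[-0.93,-0.216,0],[-0.93,-0.216,0],[-0.93,-0.216,0],[-0.9,-0.216,0],[0,0,0]], "grip": [-1,-1,-1,-1,-1,-1,-1,-1,-1,-1,-1]}}

```text
clock: 13.35
tcp_pos: [573.7, -238.3, 3.7]
eef_rot: [0.0, 0.734, 0.679, -0.0]
force: [-0.9, -4.2, 4.5]
width: 67.3
```

```bash
python3 st.py
python3 - <<'E'
from edges import *
im=get_image("top"); c=im["color"]; g=cv2.cvtColor(c,cv2.COLOR_BGR2GRAY)
cv2.imwrite("pics/t5.png",cv2.resize(c[170:260,300:460],None,fx=5,fy=5,interpolation=cv2.INTER_CUBIC))
w=get_image("wrist"); gw=cv2.cvtColor(w["color"],cv2.COLOR_BGR2GRAY)
for lo,hi,sg in [(225,270,1),(370,415,-1)]:
    p,my,mx,r=line(w,edge(gw,range(60,220),lo,hi,1,sg),12,1); print("tile edge dx/dy",p[0].round(4),"at y",my.round(1),"x",mx.round(1),r.round(2))
E
```

```text
13.35 [ 573.72 -238.33    3.72] F [-0.87 -4.16  4.47] M [-0.773  0.26   0.048] 67.32 [[0.0772, 0.997], [0.997, -0.0772]]
tile edge dx/dy 0.0827 at y -177.3 x 545.4 0.03
tile edge dx/dy 0.0819 at y -182.5 x 611.9 0.03
```

View pics/t5.png

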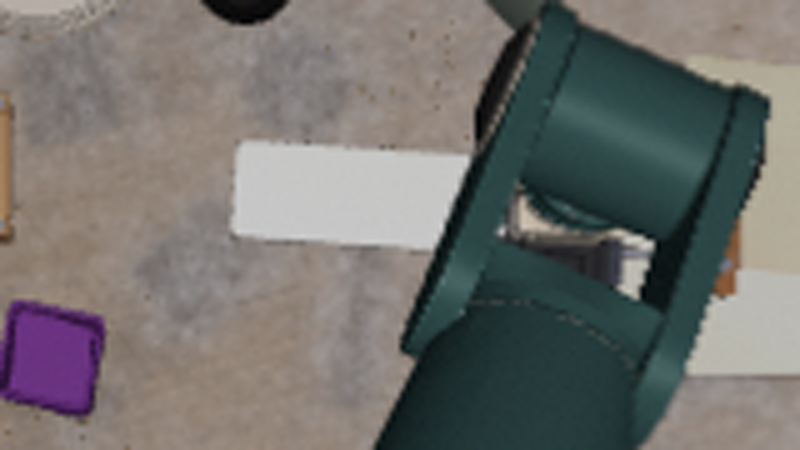

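The tile axis points at x≈570.0 at the face (aim 570.6), with slope 0.082 against the stop's 0.078. That is square enough. Now I'll creep in and feel for the face.

{"op": "send_rows", "data": {"dr": [[0,0,0],[0,0,0],[0,0,0],[0,0,0],[0,0,0]], "delta_pos": [[-0.2,0.02,0],[-0.2,0.02,0],[-0.2,0,0],[-0.1,0,0],[0,0,0]], "grip": [-1,-1,-1,-1,-1]}}

```text
clock: 13.95
tcp_pos: [574.2, -243.2, 3.7]
eef_rot: [-0.0, 0.733, 0.68, 0.0]
force: [-0.3, 3.4, 5.7]
width: 67.9
```

{"op": "send_rows", "data": {"dr": [[0,0,0],[0,0,0],[0,0,0]], "delta_pos": [[-0.1,0,0],[-0.1,0,0],[0,0,0]], "grip": [-1,-1,-1]}}

```text
clock: 14.25
tcp_pos: [574.1, -245.2, 3.7]
eef_rot: [-0.0, 0.733, 0.68, 0.0]
force: [0.3, 4.3, 6.5]
width: 67.5
```

{"op": "send_rows", "data": {"dr": [[0,0,0],[0,0,0],[0,0,0]], "delta_pos": [[-0.1,0,0],[-0.1,0,0],[0,0,0]], "grip": [-1,-1,-1]}}

```text
clock: 14.55
tcp_pos: [573.9, -247.1, 3.7]
eef_rot: [-0.0, 0.733, 0.68, 0.0]
force: [0.5, 4.3, 5.7]
width: 67.6
```

{"op": "send_rows", "data": {"dr": [[0,0,0],[0,0,0],[0,0,0]], "delta_pos": [[-0.1,0,0],[-0.1,0,0],[0,0,0]], "grip": [-1,-1,-1]}}

```text
clock: 14.85
tcp_pos: [573.8, -249.1, 3.7]
eef_rot: [-0.0, 0.733, 0.68, 0.0]
force: [0.5, 4.7, 6.6]
width: 67.6
```

{"op": "send_rows", "data": {"dr": [[0,0,0],[0,0,0]], "delta_pos": [[-0.1,0,0],[0,0,0]], "grip": [-1,-1]}}

```text
clock: 15.05
tcp_pos: [573.7, -250.1, 3.7]
eef_rot: [-0.0, 0.733, 0.68, 0.0]
force: [0.1, 4.3, 6.8]
width: 67.6
```

{"op": "send_rows", "data": {"dr": [[0,0,0],[0,0,0]], "delta_pos": [[-0.1,0,0],[0,0,0]], "grip": [-1,-1]}}

```text
clock: 15.25
tcp_pos: [573.6, -251.1, 3.7]
eef_rot: [-0.0, 0.733, 0.68, 0.0]
force: [1.0, 4.0, 6.2]
width: 68.0
```

{"op": "send_rows", "data": {"dr": [[0,0,0],[0,0,0]], "delta_pos": [[-0.1,0,0],[0,0,0]], "grip": [-1,-1]}}

```text
clock: 15.45
tcp_pos: [573.5, -252.1, 3.7]
eef_rot: [-0.0, 0.733, 0.68, 0.0]
force: [0.6, 4.4, 6.0]
width: 67.3
```

{"op": "send_rows", "data": {"dr": [[0,0,0],[0,0,0]], "delta_pos": [[-0.06,0,0],[0,0,0]], "grip": [-1,-1]}}

```text
clock: 15.65
tcp_pos: [573.5, -252.7, 3.7]
eef_rot: [-0.0, 0.733, 0.68, 0.0]
force: [0.3, 4.4, 6.5]
width: 67.8
```

```bash
python3 st.py
```

```text
15.65 [ 573.5  -252.65    3.73] F [0.3  4.4  6.47] M [0.765 0.007 0.017] 67.82 [[0.076, 0.9971], [0.9971, -0.076]]
```

{"op": "send_rows", "data": {"dr": [[0,0,0],[0,0,0]], "delta_pos": [[-0.08,0,0],[0,0,0]], "grip": [-1,-1]}}

```text
clock: 15.85
tcp_pos: [573.5, -253.4, 3.7]
eef_rot: [-0.0, 0.733, 0.68, 0.0]
force: [0.7, 4.0, 6.8]
width: 67.5
```

{"op": "send_rows", "data": {"dr": [[0,0,0],[0,0,0]], "delta_pos": [[-0.08,0,0],[0,0,0]], "grip": [-1,-1]}}

```text
clock: 16.05
tcp_pos: [573.4, -254.3, 3.7]
eef_rot: [-0.0, 0.733, 0.68, 0.0]
force: [1.0, 4.7, 6.9]
width: 67.5
```

{"op": "send_rows", "data": {"dr": [[0,0,0],[0,0,0]], "delta_pos": [[-0.08,0,0],[0,0,0]], "grip": [-1,-1]}}

```text
clock: 16.25
tcp_pos: [573.4, -255.1, 3.7]
eef_rot: [-0.0, 0.733, 0.68, 0.0]
force: [-0.6, 4.4, 6.4]
width: 67.6
```

{"op": "send_rows", "data": {"dr": [[0,0,0],[0,0,0]], "delta_pos": [[-0.08,0,0],[0,0,0]], "grip": [-1,-1]}}

```text
clock: 16.45
tcp_pos: [573.3, -255.8, 3.7]
eef_rot: [-0.0, 0.733, 0.68, 0.0]
force: [0.3, 4.5, 6.2]
width: 67.7
```

{"op": "send_rows", "data": {"dr": [[0,0,0],[0,0,0]], "delta_pos": [[-0.08,0,0],[0,0,0]], "grip": [-1,-1]}}

```text
clock: 16.65
tcp_pos: [573.3, -256.1, 3.7]
eef_rot: [-0.001, 0.733, 0.68, 0.001]
force: [0.4, 9.0, 7.5]
width: 67.4
```

{"op": "send_rows", "data": {"dr": [[0,0,0],[0,0,0]], "delta_pos": [[-0.08,0,0],[0,0,0]], "grip": [-1,-1]}}

```text
clock: 16.85
tcp_pos: [573.3, -256.2, 3.7]
eef_rot: [-0.001, 0.733, 0.68, 0.001]
force: [0.5, 14.1, 10.1]
width: 67.7
```

Contact: the tile stopped advancing at TCP y≈-256.1 and the force rose to 14 N (about 10 N net of drag). I'll hold it for half a second.

{"op": "send_rows", "data": {"dr": [[0,0,0],[0,0,0],[0,0,0],[0,0,0],[0,0,0],[0,0,0]], "delta_pos": [[0,0,0],[0,0,0],[0,0,0],[0,0,0],[0,0,0],[0,0,0]], "grip": [-1,-1,-1,-1,-1,-1]}}

```text
clock: 17.45
tcp_pos: [573.2, -256.2, 3.7]
eef_rot: [-0.001, 0.733, 0.68, 0.001]
force: [-0.1, 14.2, 8.6]
width: 67.6
```

```bash
python3 st.py
python3 - <<'E'
from edges import *
w=get_image("wrist"); gw=cv2.cvtColor(w["color"],cv2.COLOR_BGR2GRAY)
for lo,hi,sg in [(225,270,1),(370,415,-1)]:
    p,my,mx,r=line(w,edge(gw,range(60,220),lo,hi,1,sg),12,1); print("tile edge dx/dy",p[0].round(4),"at y",my.round(1),"x",mx.round(1),r.round(2))
E
```

```text
17.45 [ 573.22 -256.17    3.7 ] F [-0.11 14.24  8.55] M [ 2.529 -0.04  -0.097] 67.56 [[0.0758, 0.9971], [0.9971, -0.0758]]
tile edge dx/dy 0.0814 at y -195.4 x 544.8 0.03
tile edge dx/dy 0.0812 at y -200.6 x 611.3 0.03
```

The yaw moment is small (0.1 N m, so the contact is spread over the face and not on one corner). The tile axis meets the face at x≈570.7, against a stop centre of 570.4. I'll ease the push a little, release, and rise.

{"op": "send_rows", "data": {"dr": [[0,0,0],[0,0,0],[0,0,0],[0,0,0],[0,0,0],[0,0,0],[0,0,0],[0,0,0],[0,0,0]], "delta_pos": [[0.05,0,0],[0.03,0,0],[0,0,0],[0,0,0],[0,0,0],[0,0,0],[0,0,0],[0,0,0],[0,0,0]], "grip": [-1,-1,-1,1,1,1,1,1,1]}}

```text
clock: 18.4
tcp_pos: [573.1, -257.0, 3.6]
eef_rot: [-0.0, 0.734, 0.68, -0.0]
force: [-0.6, -0.5, 0.0]
width: 93.2
```

{"op": "send_rows", "data": {"dr": [[0,0,0],[0,0,0],[0,0,0],[0,0,0],[0,0,0],[0,0,0],[0,0,0],[0,0,0],[0,0,0],[0,0,0],[0,0,0],[0,0,0]], "delta_pos": [[0,0,-0.5],[0,0,-1],[0,0,-2],[0,0,-2],[0,0,-3],[0,0,-3],[0,0,-3],[0,0,-3],[0,0,-3],[0,0,-3],[0,0,0],[0,0,0]], "grip": [1,1,1,1,1,1,1,1,1,1,1,1]}}

```text
clock: 19.6
tcp_pos: [573.2, -257.0, 239.8]
eef_rot: [0.001, 0.733, 0.68, 0.0]
force: [0.0, 0.5, -0.8]
width: 93.3
```

Run:
```python
from edges import *
w=get_image("wrist"); cv2.imwrite("pics/w6.png",w["color"])
print(proj(w,[[570.5,-288,12],[570.5,-288,0],[604,-290,12],[536,-285,12]]).round(1))
```

```text
[[315.2 190.2]
 [315.2 187.5]
 [344.  189.7]
 [285.5 190. ]]
```

View pics/w6.png

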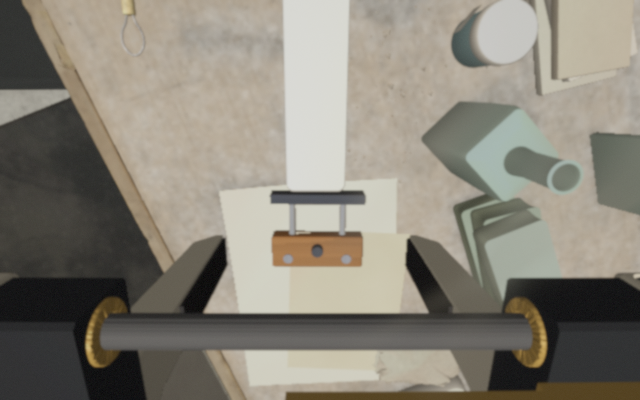

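{"op": "send_rows", "data": {"dr": [[0,0,0],[0,0,0],[0,0,0],[0,0,0],[0,0,0],[0,0,0],[0,0,0],[0,0,0],[0,0,0],[0,0,0],[0,0,0]], "delta_pos": [[2,-1,0],[3,-2,0],[3,-2,0],[3,-2,0],[3,-2,0],[3,-2,0],[3,-2,0],[3,-2,0],[2,-1,0],[0,0,0],[0,0,0]], "grip": [1,1,1,1,1,1,1,1,1,1,1]}}

```text
clock: 20.75
tcp_pos: [432.4, 4.6, 238.0]
eef_rot: [-0.0, 0.733, 0.68, -0.0]
force: [0.4, 0.6, 0.0]
width: 92.8
```

```bash
python3 st.py
python3 - <<'E'
from edges import *
c=get_image("top")["color"]
cv2.imwrite("pics/t7.png",cv2.resize(c[130:260,210:470],None,fx=3,fy=3,interpolation=cv2.INTER_CUBIC))
E
```

```text
20.75 [432.39   4.58 238.  ] F [0.44 0.61 0.02] M [-0.036  0.076 -0.003] 92.82 [[0.075, 0.9972], [0.9972, -0.075]]
```

View pics/t7.png

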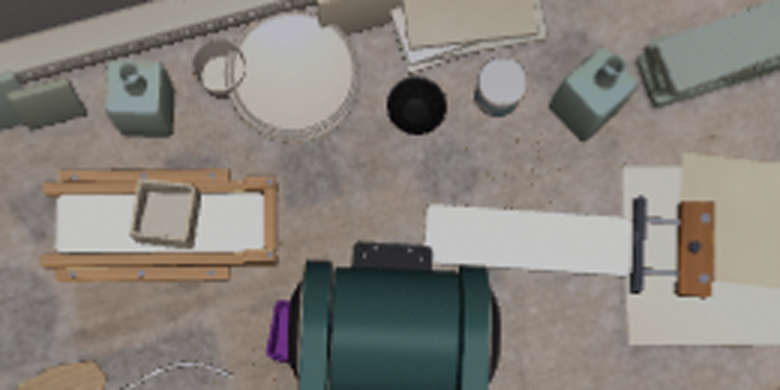

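The wrist view shows the tile end (v≈190) flush along the bar (v≈192–203, u 271–364), possibly 2 px off centre. The top view shows the rack, cube and bystanders in place. I'll quantify the centring from the saved wrist picture.

Run:
```python
from edges import *
c=cv2.imread("pics/w6.png"); g=cv2.cvtColor(c,cv2.COLOR_BGR2GRAY); sat=cv2.cvtColor(c,cv2.COLOR_BGR2HSV)[...,1]
f=lambda e,i:np.polyfit(e[:,1-i],e[:,i],1)
L=edge(g,range(100,178),275,300,1,1); Rr=edge(g,range(100,178),335,360,1,-1)
pl,pr=f(L,0),f(Rr,0); v=190; print("tile u at end",np.polyval(pl,v),np.polyval(pr,v),"mid",(np.polyval(pl,v)+np.polyval(pr,v))/2, "width",np.polyval(pr,v)-np.polyval(pl,v),"axis slope",(pl[0]+pr[0])/2)
bl=np.median(edge(g,range(195,202),262,282,1,-1)[:,0]); br=np.median(edge(g,range(195,202),355,375,1,1)[:,0]); print("bar",bl,br,(bl+br)/2)
kl=np.median(edge(sat,range(242,260),262,282,1,1)[:,0]); kr=np.median(edge(sat,range(242,260),352,372,1,-1)[:,0]); print("block",kl,kr,(kl+kr)/2)
e=edge(g,range(275,361),196,212,0,1); print("bar back slope",f(e[(e[:,0]<288)|((e[:,0]>298)&(e[:,0]<336))|(e[:,0]>348)],1)[0])
e=edge(g,range(292,340),183,198,0,-1); print("tile end/bar edge slope",f(e,1)[0])
e=np.r_[edge(g,range(274,285),183,200,0,-1),edge(g,range(349,361),183,200,0,-1)]; print("bar front slope",f(e,1)[0])
e=edge(sat,range(280,355),226,240,0,1); print("block front slope",f(e,1)[0])
```

```text
tile u at end 286.5125122362159 343.7672584218742 mid 315.13988532904506 width 57.25474618565829 axis slope -0.0017784166591141327
bar 270.2573099415445 365.0673076923146 317.66230881692957
block 271.7672982778014 361.86549496768953 316.81639662274546
bar back slope 0.011754584443403934
tile end/bar edge slope 0.0015953654523715858
bar front slope -0.000336893993343531
block front slope -0.004062008921679833
```

The wrist pixels suggest the tile sits 2–3 mm towards -x of centre. I'll cross-check in the current unoccluded top view before deciding whether to mend.

Run:
```python
from edges import *
im=get_image("top"); c=im["color"]; g=cv2.cvtColor(c,cv2.COLOR_BGR2GRAY); sat=cv2.cvtColor(c,cv2.COLOR_BGR2HSV)[...,1]
def ed(ch,rng,lo,hi,sg,z,y): 
    p,my,mx,r=line(im,edge(ch,rng,lo,hi,0,sg),z,1); return np.polyval(p,y) if abs(p[0])<.15 else mx, p[0],r
t,b=ed(g,range(375,412),194,208,1,12,-288),ed(g,range(375,412),213,226,-1,12,-288)
print("tile",t,b,(t[0]+b[0])/2)
t,b=ed(sat,range(438,447),192,202,1,24,-358),ed(sat,range(438,446),222,234,-1,24,-358); print("block",t[0],b[0],(t[0]+b[0])/2,"->face",(t[0]+b[0])/2+70*.0785)
for z in(17,24):
    t=cast(im,edge(g,range(421,425),190,202,0,-1),z); b=cast(im,edge(g,range(420,424),222,236,0,1),z); print("bar",z,np.median(t[:,0]),np.median(b[:,0]),(np.median(t[:,0])+np.median(b[:,0]))/2)
p=line(im,edge(g,range(199,226),415,425,1,-1),20,0); print("face slope",p[0][0])
```

```text
tile (np.float64(603.4656943523369), np.float64(0.07938431831552398), np.float64(0.15729517776418334)) (np.float64(537.3520942272684), np.float64(0.07741705076052016), np.float64(0.22543832668520736)) 570.4088942898027
block 619.6440397689759 509.9538416654509 564.7989407172133 ->face 570.2939407172133
bar 17 626.4733521053885 515.2653750059865 570.8693635556874
bar 24 625.2403912427781 514.5306822340672 569.8855367384226
face slope -0.07305928030587792
```

Run:
```python
from edges import *
q=lambda w,x,y,z:R.from_quat([x,y,z,w])
im=get_image("wrist"); s,t=tool()   # present camera-to-tool relation
Rrel=t.inv()*rot(im); prel=t.inv().apply(im["origin"]-s["tcp_pos"])
t6=R.from_matrix([[.0755,.99715,0],[.99715,-.0755,0],[0,0,-1]]); 
r=t6*Rrel; o=t6.apply(prel)+[573.2,-257.0,239.8]; x,y,z,w=r.as_quat()
im6=dict(im,origin=o,rotation=[w,x,y,z])
print(proj(im6,[[570.5,-288,12],[604,-290,12],[536,-285,12]]).round(1))
print("tile",cast(im6,[(286.5,190),(343.8,190)],12).round(1).tolist())
for z in(12,17,24): print("bar",z,cast(im6,[(270.3,198),(365.1,198)],z).round(1).tolist())
print("block",cast(im6,[(271.8,251),(361.9,251)],24).round(1).tolist())
c=cv2.imread("pics/w6.png"); cv2.imwrite("pics/w6c.png",cv2.resize(c[150:280,250:390],None,fx=5.5,fy=4.6,interpolation=cv2.INTER_CUBIC))
```

```text
[[315.6 190.5]
 [344.3 190. ]
 [285.9 190.2]]
tile [[536.7, -284.8, 12.0], [603.4, -289.9, 12.0]]
bar 12 [[516.8, -293.1, 12.0], [627.8, -301.6, 12.0]]
bar 17 [[517.6, -291.6, 17.0], [627.2, -300.0, 17.0]]
bar 24 [[518.7, -289.5, 24.0], [626.3, -297.8, 24.0]]
block [[513.0, -355.4, 24.0], [620.1, -363.6, 24.0]]
```

View pics/w6c.png

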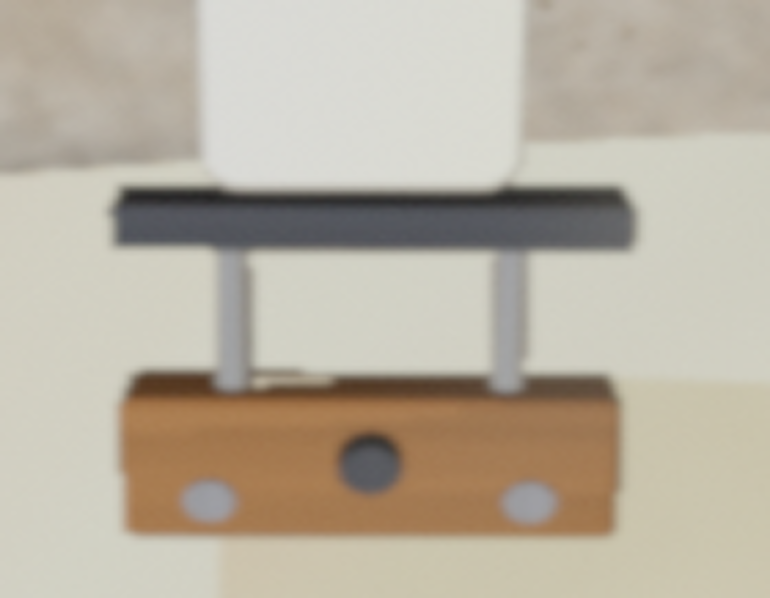

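The enlarged crop shows the tile end flush on the bar: tile middle at 363, rods and knob at 370, bar at 374. So the tile is square and about 1–2 mm off centre, and the top view puts that under 1 mm. That isn't worth disturbing, so I'll hand in.

```bash
python3 -c "
from workcell import *
print(hand_in())"
```

```text
the job is handed in; nothing more can be done
None
```

I drew the bottom tile out of the rack by its projecting end and set it flat against the bench stop, then let go and handed in. The clock stood at about 21 s of the 67 s allowed. No verdict was reported.

- **Drawing out:** the pull was 4–14 N, with side forces under 0.6 N at every check. The two tiles and the test cube are standing in the rack.
- **Pressing home:** I felt the face at TCP y ≈ -256 and held about 14 N, roughly 10 N of it on the stop, for over half a second. I eased off slightly before letting go.
- **Final checks:** the end sits flush on the bar, square to about 0.3°. In the last top view the rack, cube and the bystanders in the frame looked in place. The callipers and wooden rib were only partly in frame and the loop tool was out of it.
- **Disagreement:** the top view puts the tile within 1 mm of centre. The wrist view puts it 1.5–3 mm towards world -x, depending on which edges are used. I judged that small enough to leave rather than disturb the tile.

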